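# Clamp and lock an ink bottle in the bottle shaker

## Task

Clamp the ink bottle that stands in the bottle shaker: swing the orange-knobbed lever of the lock nut anticlockwise by 45 degrees or more to free the clamp screw, wind the screw clockwise by its tommy bar until the sprung rubber foot meets the bottle's cap and then about half a turn more, so that the spring holds the bottle firmly without being squashed flat. Then swing the lever back clockwise until the lock nut is fully tight. Leave the other bottles and the ink tray where they are.

Things in the scene. Friction and masses are not known exactly. Their poses are not given: they have to be found in the camera images.
- shaker: Bottle shaker fixed to the bench, origin under its centre, z up: dark base 200 x 200 mm, 50 mm high; aluminium platform, top at 66 mm; two steel columns 66 mm either side along its y axis; a dark cross bar over them (32 mm wide, 164 mm long along y), top at 234.5 mm. Cap nuts stand 10 mm above the bar.
- screw_axis (a point): Point on the vertical screw axis at the top of the cross bar, 234.5 mm above the bench, above the shaker's centre; axes as the shaker's. The lock nut, then the screw's head with its tommy bar, sit above it.
- lever_ball (a point): Centre of the orange ball (26 mm diameter) on the end of the lock (jam) nut's lever, 92 mm from the screw axis and 45.5 mm above the cross bar. A 10 mm steel rod slopes up to it from the nut. The lever turns about the screw axis and stays where it is left; pushing the ball along its circle takes 3 to 8 N. Tight, it points 2.45 rad clockwise (from above) of the shaker's x axis.
- lock_nut (a joint): Angle of the lock nut, rad: 0 is fully tight (hard stop, as at the start), growing as the lever swings anticlockwise seen from above, to 1.3 at the other stop. At 0 it grips the screw hard enough to hold against some 20 N on the tommy bar, less and less up to 0.5; from 0.6 the screw is free.
- bar_red_end (a point): Centre of the red ball at one end of the clamp screw's tommy bar: a level steel bar, 12 mm thick, through the screw's head (28 mm diameter, its top 12 mm above the bar's centre line), with 20 mm balls 55 mm either side of the axis, the other one black. The point starts 299 to 305 mm above the bench and sinks as the screw is wound. With the nut loose 2 to 4 N on the bar turns it; it stays where it is left.
- clamp_screw (a joint): Angle of the clamp screw and its tommy bar, rad, growing clockwise seen from above (at 0 the red end points along the shaker's x axis); each full turn (6.283) lowers screw, clamp plate and foot by 6 mm. It starts anywhere from 0.6 to 6.9 and turns at most to 22.
- foot_face (a point): Centre of the underside of the round pale rubber foot (40 mm in diameter) that hangs on a coil spring below the aluminium clamp plate, over the bottle. It starts about 3 to 9 mm above the cap.
- foot (a joint): How far the foot is pressed up against its spring, m: 0 hanging free, 0.009 squashed flat; 4 N per mm. Half a turn past first touch gives about 0.002 to 0.003, as bottle and rubber also yield a little.
- bottle_cap (a point): Centre of the flat top of the black cap (29 mm in diameter) of the blue ink bottle: round, 39 mm in diameter, 100 mm tall, standing loose inside a low rubber ring on the platform, under the foot; the cap's top is 166 mm above the bench. z is the bottle's axis.
- spare_bottle_a: Red ink bottle, 39 mm in diameter and 100 mm tall, standing loose on the bench beside the shaker; origin at the centre of its underside. To be left alone.
- spare_bottle_b: Green ink bottle of the same size, also loose on the bench beside the shaker; origin at the centre of its underside. To be left alone.
- ink_tray: Shallow steel tray, 120 x 160 mm and 18 mm high, with ink cups and a pen machine in it, loose on the bench; origin at the centre of its underside. To be left alone.

How it is judged (in metres and radians):
On the way, in this order (a step that is already met when the one before it is completed fails the run):
1. the lock nut is loosened until the screw is free (at least 0.5 rad) (value of joint lock_nut above 0.5 rad), for 0.2 s.
2. with the lock nut still loose, the foot is wound onto the cap until its spring is compressed by 0.8 to 5.5 mm, the bottle upright in its place (value of joint lock_nut above 0.3 rad and value of joint foot between 0.0008 and 0.0055 m and horizontal distance between bottle_cap and screw_axis below 0.008 m and angle between bottle_cap's own z axis and vertical below 0.1 rad), for 0.2 s.
At the end, for the whole second after the job is handed in: Lock nut tight (within 0.12 rad of its stop), screw at rest, the foot on the cap with its spring compressed 0.8 to 5.5 mm, the bottle upright (tilt under 0.1 rad) with its cap within 8 mm of the screw axis, and the spare bottles and tray within 20 mm of where they were (value of joint lock_nut below 0.12 rad and velocity of joint clamp_screw between -0.05 and 0.05 rad/s and value of joint foot between 0.0008 and 0.0055 m and horizontal distance between bottle_cap and screw_axis below 0.008 m and angle between bottle_cap's own z axis and vertical below 0.1 rad and distance of each of spare_bottle_a, spare_bottle_b, ink_tray from where it was at the start of the episode below 0.02 m); the robot touches nothing.
It fails at once if the foot's spring is squashed (compressed by more than 7 mm) (value of joint foot above 0.007 m).
It fails at once if a spare bottle or the ink tray is knocked over or pushed more than 20 mm away (distance of any of spare_bottle_a, spare_bottle_b, ink_tray from where it was at the start of the episode above 0.02 m or angle between any of spare_bottle_a, spare_bottle_b, ink_tray's own z axis and vertical above 0.35 rad).
It also fails if it takes over 67 s, if anything falls off the work surface, if the arm or the gripper's body presses on something with over 40 N, if the wrist force passes 120 N, or if a joint passes its speed limit or range.

## Robot

A 6-joint arm with a two-finger parallel gripper is mounted at the origin on the work surface. World frame = base frame: x ahead of the robot, y to its left, z up, the work surface at z = 0. Lengths are in mm, angles in rad, forces in N, time in s.
With the tool pointing down it reaches from about 275 to 825 mm from the base axis. Payload 4.9 kg.
Tool frame: the origin (TCP) lies at the very end of the fingers, on their centre line; the grasp point (between the pads) lies 19 mm behind it; z points along the fingers, y is the direction in which the jaws open and shut (so a half turn about z gives the same grasp; the last joint's range is limited). The gripper opens to 85 mm and grips with 20 to 120 N. Pads are 22 mm wide; open, the fingers measure 114 mm over their backs; the gripper's body (76 mm by 85 mm) begins 54 mm behind the grasp point. The pads swing forward as they close: fully open they stand 13 mm farther back than shut.
Start: joints at [1.204, 0.326, -0.193, 1.052, 0, 1.437], TCP at [126.88, 535.182, 231.281] pointing down, gripper open.
Joint ranges: [-2.65, 2.65], [-0.97, 1.79], [-1.3, 1.35], [-1.93, 2.1], [-1.47, 1.37], [-3.14, 3.14]. Speed limits (rad/s): [2.57, 2.57, 3.14, 3.14, 3.14, 3.14].

## Interface

Orientations are given as [roll, pitch, yaw] about the fixed x, y, z axes, in that order (R = Rz(yaw) Ry(pitch) Rx(roll)).
In Python, from bench import bot, solve_ik, imaging gives the robot as it stands. Calls block until the motion is done:
- bot.move_ptp(position, orientation): joint-space move of the TCP to a pose.
- bot.movel(position, rot=None, max_speed=150, threshold=None): straight line of the TCP; rot=None keeps the orientation; max_speed is the mean speed in mm/s. With threshold (N) it stops when the force on the tool has changed by that much, and returns True; else False.
- bot.move_j(angles): joint-space move.
- bot.grip(opening, effort=None): opening from 0.0 (shut) to 1.0 (fully open); effort is the grip in N (None keeps the last); returns when the fingers have stopped.
- bot.dwell(seconds).
- solve_ik(position, orientation): joint angles nearest the present ones, or None.
- bot.get_state(): the state.
- imaging.capture(name): name is "scene" or "side" or "wrist"; returns the picture (480x640x3 uint8, blue, green, red); there is no depth.
- imaging.camera_model(name): a dict with "K" (3x3 intrinsics, pixels), "k1" (the pictures are not rectified: a ray, as slopes to the right and down, at radius r is drawn at 1 + k1 r^2 times it, then the intrinsics apply), "position" and "rotation" of the camera in the world. Camera axes: x right, y up, looking along -z (the intrinsics and any distortion apply to the point x, -y, -z); pixel columns grow to the right and rows downward; lengths in mm; the calibration is good to about 2 mm. A picture is of the moment at which its call begins: read the wrist's pose just before it. camera_model takes no time and is no camera call; for the wrist camera it gives the pose at the moment of the call.
A pose or a line that the arm cannot do raises bot.IKError and nothing moves.
- bot.sign_off(): hands the job in, once; it reports no verdict.
The state is a dict: "t": time; "qpos": joint angles; "joint_velocities": joint speeds; "effort": joint torques, N m; "tcp_pos": TCP position; "orientation": TCP orientation; "contact_force": force on the tool from outside, world axes, zero at the start; "wrist_torque": the same for the moment, N m; "opening": opening from 0.0 (shut) to 1.0 (fully open).
Only numpy, scipy, OpenCV 4.12 (cv2) and the standard library are available. Lean on these libraries where they do the work, as an engineer would, in place of code of your own. Each camera call takes 0.05 s, during which the arm holds its last target.

## Working session

There is one attempt and no reset: what is moved stays moved. The work goes in short steps, each a Python script; the robot and the scene stay as the last script left them, time stands still between calls to the robot, and variables do not carry over. Pictures are saved under pics/ and viewed, and the job is handed in when it is done.

```bash
ls; mkdir -p pics; python3 - <<'E'
from bench import bot, solve_ik, imaging
import cv2
for n in ["scene","side","wrist"]:
    cv2.imwrite(f"pics/{n}0.png",imaging.capture(n)); m=imaging.camera_model(n); print(n,m)
print(bot.get_state())
E
```

```text
pics
scene {'K': array([[492.53841116,   0.        , 307.46143749],
       [  0.        , 492.53841116, 236.40244404],
       [  0.        ,   0.        ,   1.        ]]), 'k1': 0.04455723291409001, 'position': array([1378.42908148,  367.62748836,  911.05225132]), 'rotation': array([0.86852973, 0.01637521, 1.87812993])}
side {'K': array([[571.83336146,   0.        , 315.08708606],
       [  0.        , 571.83336146, 247.18866361],
       [  0.        ,   0.        ,   1.        ]]), 'k1': -0.13990549752082806, 'position': array([  31.48560744, -595.4987945 , 1024.40285008]), 'rotation': array([ 8.22441523e-01,  6.53299760e-04, -6.69919387e-01])}
wrist {'K': array([[338.64288942,   0.        , 321.23505193],
       [  0.        , 338.64288942, 241.64652951],
       [  0.        ,   0.        ,   1.        ]]), 'k1': -0.041008219392226, 'position': array([ 50.97988056, 554.47294365, 372.63464319]), 'rotation': array([-3.09988435e-01,  1.29235666e-03,  1.33808270e+00])}
{'t': 0.15, 'qpos': array([ 1.20379770e+00,  3.26789743e-01, -1.93327388e-01,  1.05197428e+00,
        2.01939016e-05,  1.43656903e+00]), 'joint_velocities': array([ 3.39985370e-05, -6.63982377e-04,  2.36401902e-03,  7.35879816e-04,
       -1.65637167e-03,  5.46461874e-04]), 'effort': array([ 1.75551344e-03, -4.43704355e+01,  2.62664580e+01,  1.04216245e-02,
       -5.80337382e-05, -6.50412460e-06]), 'tcp_pos': array([126.7177956 , 534.7750406 , 230.68309986]), 'orientation': array([-3.14031192e+00, -1.93326414e-04,  2.90882119e+00]), 'contact_force': array([ 0.05077481, -0.14226759,  0.0762641 ]), 'wrist_torque': array([ 0.02951764, -0.04697398, -0.01081046]), 'opening': 1.004418838805942}
```

View pics/scene0.png

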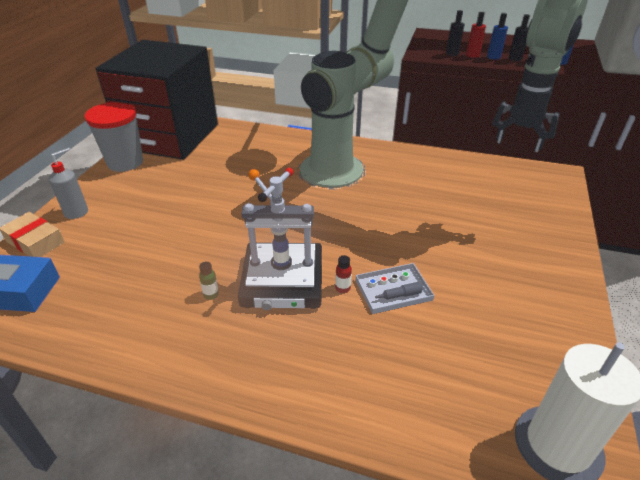

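View pics/side0.png

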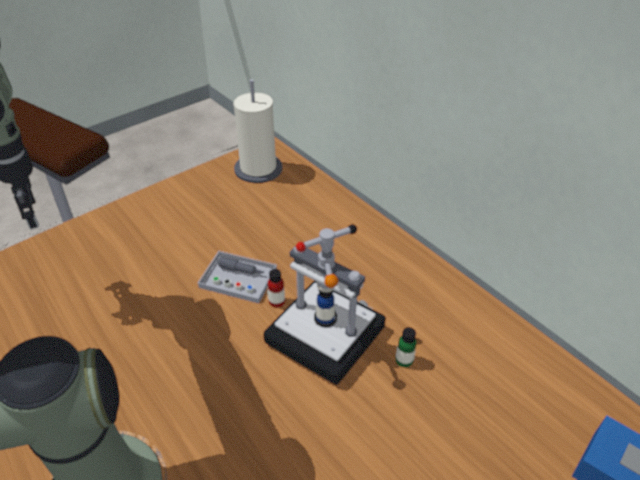

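View pics/wrist0.png

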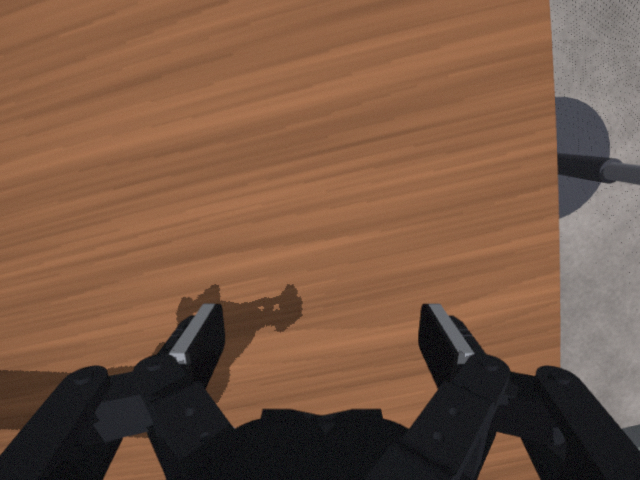

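```bash
cat > h.py <<'E'
import numpy as np, cv2
from scipy.spatial.transform import Rotation as R
from scipy.optimize import least_squares
from bench import bot, solve_ik, imaging
def cam(n):
    m=dict(imaging.camera_model(n)); m['R']=R.from_euler('xyz',m['rotation']).as_matrix(); return m
def proj(m,p):
    c=(np.atleast_2d(p)-m['position'])@m['R']
    s=np.c_[c[:,0]/-c[:,2],-c[:,1]/-c[:,2]]
    s=s*(1+m['k1']*(s**2).sum(1,keepdims=True))
    return s@np.diag([m['K'][0,0],m['K'][1,1]])+m['K'][:2,2]
def tri(ms,uv,x0=(550,0,250)):
    f=lambda p:np.concatenate([proj(m,p)[0]-u for m,u in zip(ms,uv)])
    r=least_squares(f,x0); return r.x,r.fun
def onz(m,uv,z,x0=(550,0)):
    r=least_squares(lambda p:proj(m,[p[0],p[1],z])[0]-uv,x0); return r.x
E
python3 - <<'E'
from h import *
st=bot.get_state()
print(cam('wrist')['R'], R.from_euler('xyz',st['orientation']).as_matrix())
for n in ['scene','side']: print(n,proj(cam(n),[[0,0,0],st['tcp_pos']]))
a=cv2.imread('pics/scene0.png')[155:315,195:355]; b=cv2.imread('pics/side0.png')[215:385,255:425]
cv2.imwrite('pics/a.png',cv2.resize(a,(800,800),interpolation=2)[:600]); cv2.imwrite('pics/b.png',cv2.resize(b,(800,800),interpolation=2)[:600])
E
```

```text
[[ 0.23061865 -0.92675697 -0.29654097]
 [ 0.97304335  0.21924328  0.07154731]
 [-0.00129236 -0.30504737  0.9523363 ]] [[-9.73030807e-01  2.30674694e-01 -4.83545621e-04]
 [ 2.30675120e-01  9.73030085e-01 -1.20159701e-03]
 [ 1.93326413e-04 -1.28073286e-03 -9.99999161e-01]]
scene [[331.44267274 169.91993478]
 [516.45024136 150.60351237]]
side [[105.77003078 484.56742713]
 [ 35.05666039 219.86347724]]
```

View pics/a.png

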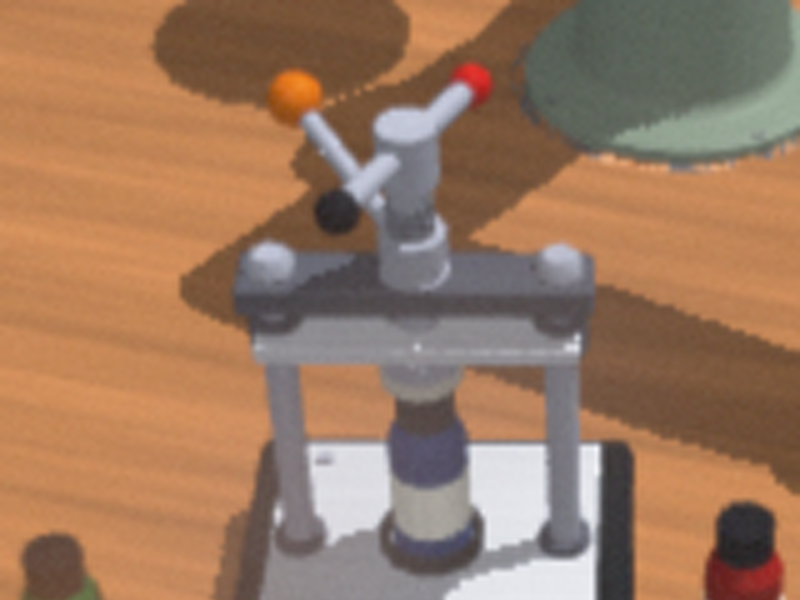

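View pics/b.png

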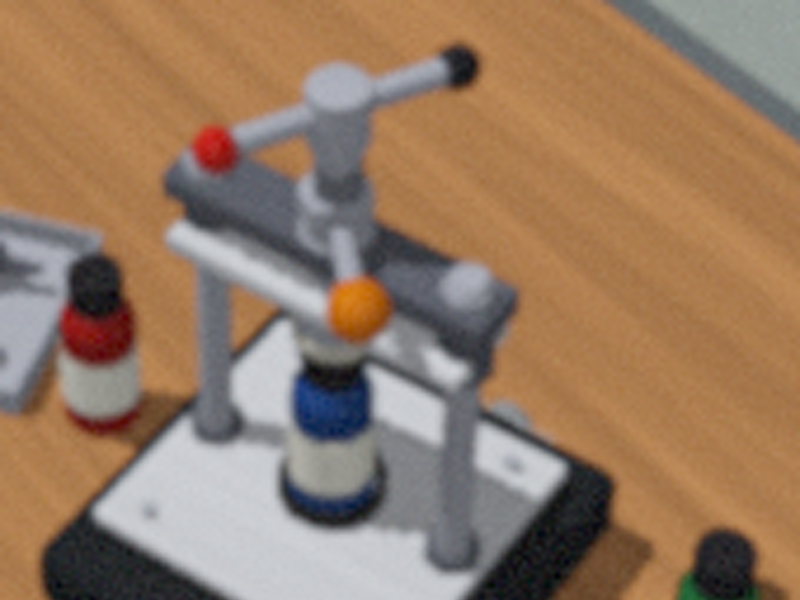

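```bash
python3 - <<'E'
from h import *
s,d=cam('scene'),cam('side')
P={'orange':((254,174.4),(331.3,280.7)),'red':((289.6,171.8),(300.7,246.7)),'black':((262.4,197.2),(352.7,229.0))}
for k,v in P.items(): print(k,*tri([s,d],v))
# fit
def model(q):
    x,y,yaw,a,h=q; u=lambda t:np.array([np.cos(t),np.sin(t),0]); c=np.array([x,y,0])
    ez=np.array([0,0,1])
    return {'orange':c+92*u(yaw-2.45)+280*ez,'red':c+55*u(yaw-a)+h*ez,'black':c-55*u(yaw-a)+h*ez,
     'nutp':c+66*u(yaw+np.pi/2)+240*ez,'nutm':c-66*u(yaw+np.pi/2)+240*ez}
def f(q):
    M=model(q); r=[]
    for k,v in P.items(): r+=[proj(s,M[k])[0]-v[0],proj(d,M[k])[0]-v[1]]
    r+=[proj(s,M['nutm'])[0]-(249,208),proj(s,M['nutp'])[0]-(307,207.8),proj(d,M['nutm'])[0]-(354.4,276)]
    return np.concatenate(r)
for y0 in np.arange(0,6.3,1.05):
  for a0 in np.arange(0,6.3,1.05):
    r=least_squares(f,[600,-50,y0,a0,302])
    if r.cost<60: print(r.x,r.cost);b=r
print(b.fun.round(1)); print(model(b.x))
for k,n in (('red_bottle',0),): pass
E
```

```text
orange [495.51896353 -54.95977124 281.52489871] [-0.38947982  0.15869063 -0.3023154  -0.11950802]
red [493.29662429  32.60195728 302.78568744] [-0.52956412  0.26191996 -0.43566009 -0.2138204 ]
black [601.84082398   9.93978745 302.9112223 ] [-0.37678154  0.1526712  -0.3447142  -0.13499751]
[ 5.47674156e+02  2.14326640e+01  2.77673397e-01 -2.65502863e+00
  3.02805637e+02] 1.6827610803319764
[5.47674156e+02 2.14326638e+01 2.77673395e-01 3.62815668e+00
 3.02805637e+02] 1.6827610803319455
[5.47674156e+02 2.14326640e+01 2.77673396e-01 3.62815668e+00
 3.02805637e+02] 1.6827610803319988
[5.47674156e+02 2.14326640e+01 2.77673395e-01 3.62815668e+00
 3.02805637e+02] 1.6827610803319335
[5.47674156e+02 2.14326638e+01 2.77673395e-01 3.62815668e+00
 3.02805637e+02] 1.6827610803319974
[5.47674156e+02 2.14326640e+01 2.77673394e-01 3.62815667e+00
 3.02805637e+02] 1.6827610803320225
[ 5.47674156e+02  2.14326642e+01  2.77673399e-01 -2.65502863e+00
  3.02805637e+02] 1.682761080331959
[ 5.47674156e+02  2.14326642e+01  2.77673397e-01 -2.65502863e+00
  3.02805637e+02] 1.682761080332045
[5.47674156e+02 2.143
[... 2277 characters left out ...]
8587    3.62815668 302.80563658] 1.6827610803319932
[547.67415609  21.43266389   6.5608587    3.62815668 302.80563663] 1.6827610803319866
[547.67415609  21.4326639    6.5608587    3.62815668 302.80563663] 1.6827610803320152
[547.6741561   21.43266394   6.5608587    3.62815668 302.80563663] 1.6827610803319566
[-0.1  0.8 -0.5  0.3 -0.5  0.4 -0.3 -0.4 -0.3  0.1 -0.5 -0.  -0.3 -0.8
 -0.3 -0.3  0.2 -0.7]
{'orange': array([495.61091413, -54.41863029, 280.        ]), 'red': array([493.86976962,  32.83827637, 302.80563663]), 'black': array([601.47854258,  10.0270515 , 302.80563663]), 'nutp': array([529.58230823,  84.90458718, 240.        ]), 'nutm': array([565.76600397, -42.03925931, 240.        ])}
```

```bash
cat >> h.py <<'E'
C=np.array([547.7,21.4]); YAW=0.278
def lever(th,z,r=92.0):   # th: lock nut angle
    ph=YAW-2.45+th
    return [C[0]+r*np.cos(ph),C[1]+r*np.sin(ph),z],[np.pi,0,ph]
def st(): 
    s=bot.get_state(); print('t',round(s['t'],2),'tcp',s['tcp_pos'].round(1),'F',s['contact_force'].round(1),'j6',s['qpos'][5].round(3),'op',round(s['opening'],2))
    return s
def snap(n,f,box=None):
    a=imaging.capture(n)
    if box: x,y,w,h,k=box; a=cv2.resize(a[y:y+h,x:x+w],(w*k,h*k),interpolation=cv2.INTER_CUBIC)
    cv2.imwrite('pics/'+f,a)
E
python3 - <<'E'
from h import *
s=st(); p=s['tcp_pos']
for a in [(*lever(0,400),),lever(0,264),lever(1,264),([*C,400],[np.pi,0,-.21]),([*C,275],[np.pi,0,3.18-3.05])]:
    print(solve_ik(*a))
bot.movel([p[0],p[1],400],max_speed=250)
bot.grip(0.42)
bot.move_ptp(*lever(0,370))
s=st(); print(s['qpos'])
bot.movel(lever(0,300)[0],max_speed=150)
st()
snap('wrist','w1.png'); snap('side','s1.png',(230,190,200,150,4))
E
```

```text
t 0.15 tcp [126.7 534.8 230.7] F [ 0.1 -0.1  0.1] j6 1.437 op 1.0
[-0.25759209  0.17427093  0.03187878  1.42840418  0.         -1.22718474]
[-0.25759209  0.2100093  -0.26467575  1.09611127  0.         -1.22718474]
[-0.23395621  0.37722824 -0.03368112  1.15988697  0.         -2.20354886]
[-0.09563188  0.27507958  0.16126176  1.4569785   0.         -3.02722454]
[-0.09563188  0.29791521 -0.11935787  1.15352324  0.          2.91596077]
t 3.98 tcp [495.7 -53.9 370.1] F [-0.5 -0.2 -0.3] j6 -1.227 op 0.42
[-2.56630860e-01  1.74544359e-01 -4.18596314e-02  1.35432772e+00
  1.89442400e-04 -1.22696368e+00]
t 4.59 tcp [495.9 -54.3 300.6] F [ 0.4 -0.1  0.5] j6 -1.227 op 0.42
```

View pics/w1.png

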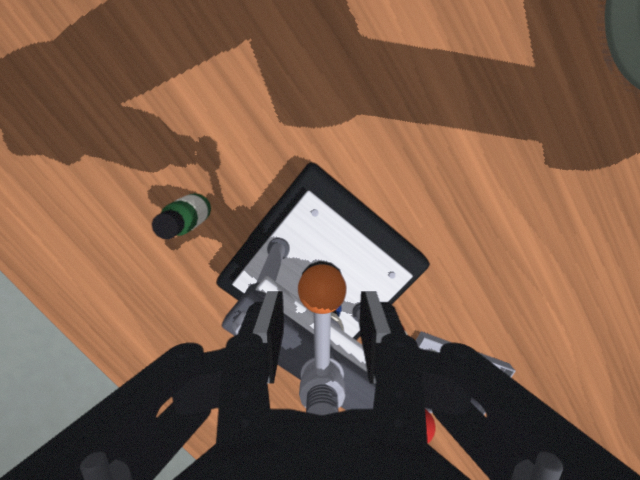

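View pics/s1.png

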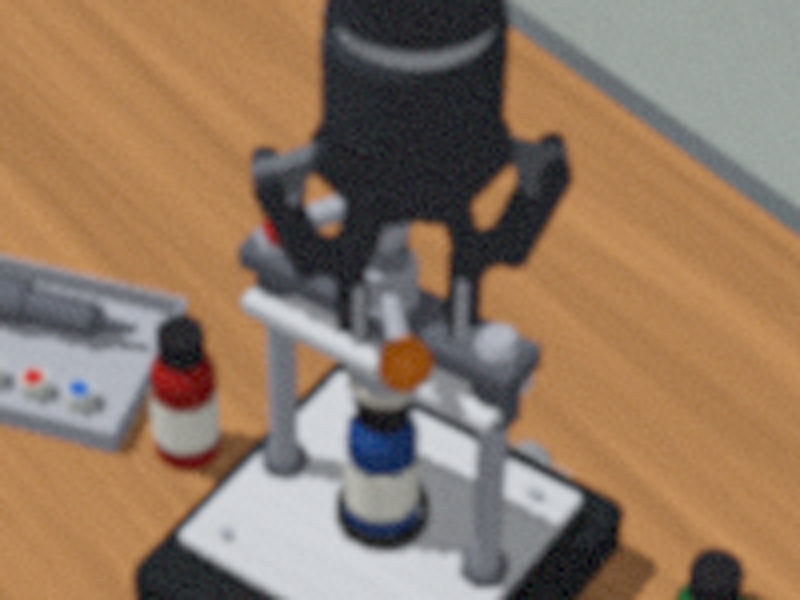

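```bash
python3 - <<'E'
from h import *
hit=bot.movel(lever(0,265)[0],max_speed=100,threshold=10); print(hit); st()
bot.grip(0.30,effort=20); st()
snap('wrist','w2.png'); snap('side','s2.png',(230,190,200,150,4))
E
```

```text
False
t 5.19 tcp [495.8 -54.5 265.4] F [ 0.3  0.6 -0.1] j6 -1.227 op 0.42
t 5.46 tcp [495.9 -54.4 265.7] F [-1.2  1.1  2. ] j6 -1.227 op 0.3
```

View pics/w2.png

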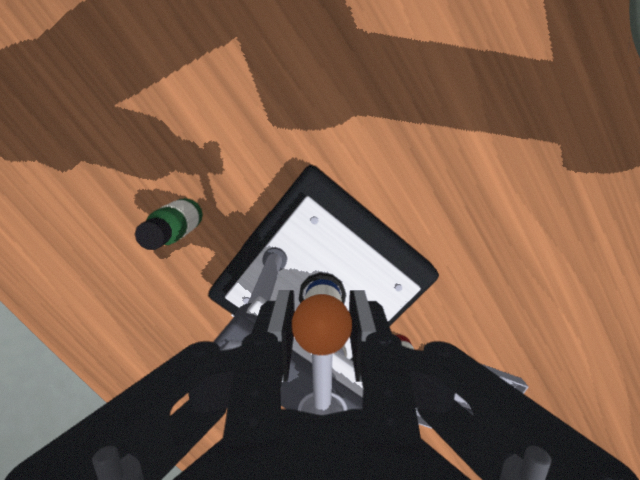

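View pics/s2.png

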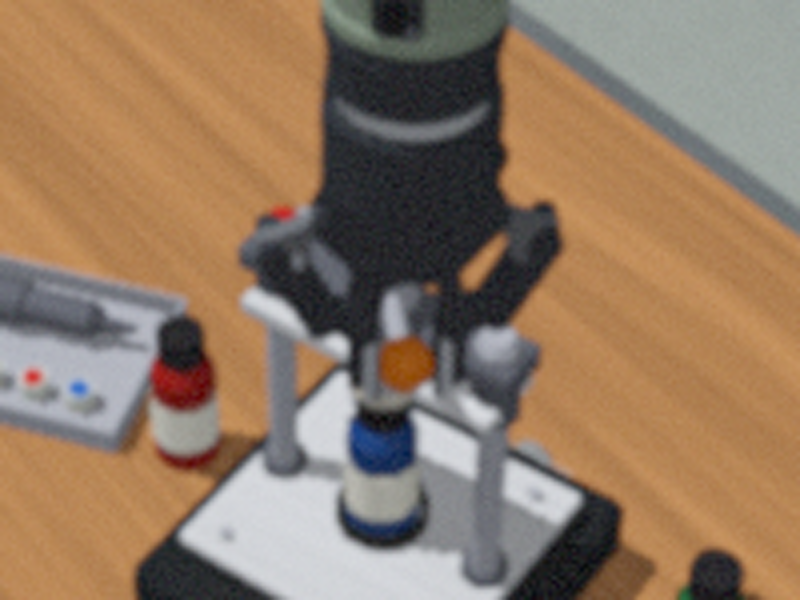

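```bash
python3 - <<'E'
from h import *
for th in [.2,.4,.6,.8,1.0]:
    p,o=lever(th,266); bot.movel(p,rot=o,max_speed=70); st()
snap('scene','c3.png',(195,135,160,120,5)); snap('wrist','w3.png')
E
```

```text
t 5.97 tcp [512.1 -63.3 265.8] F [ 0.2  0.4 -2.1] j6 -1.434 op 0.3
t 6.38 tcp [529.2 -68.6 265.9] F [ 0.   1.6 -1.1] j6 -1.634 op 0.3
t 6.79 tcp [547.3 -70.5 265.9] F [-0.6  1.6 -1.7] j6 -1.829 op 0.3
t 7.2 tcp [565.6 -68.8 265.9] F [-1.3  1.5 -1.7] j6 -2.017 op 0.3
t 7.61 tcp [583.3 -63.4 266. ] F [-2.   0.8 -0.8] j6 -2.201 op 0.3
```

View pics/w3.png

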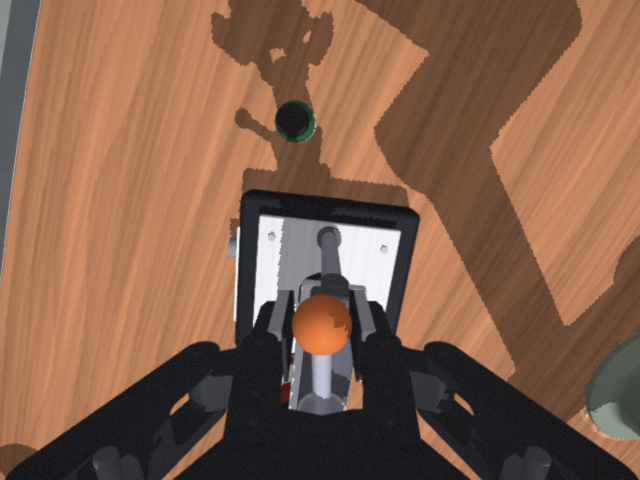

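View pics/c3.png

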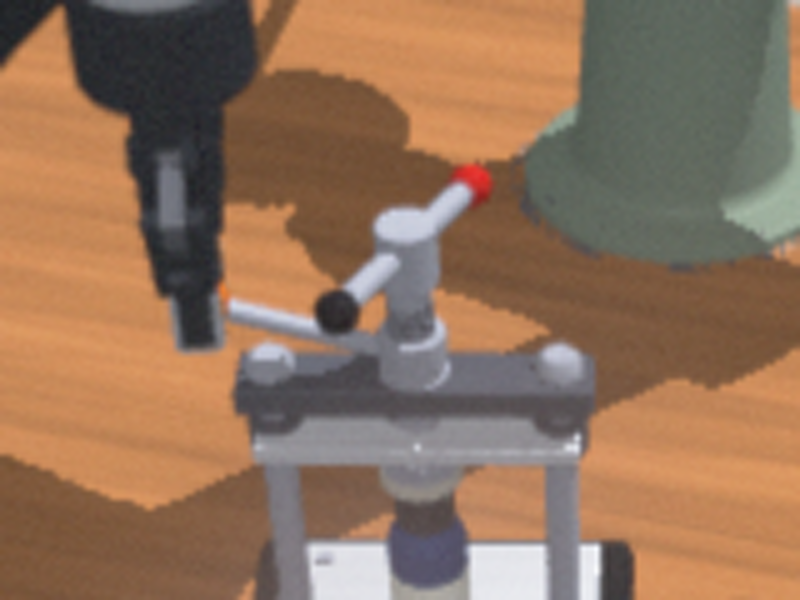

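```bash
cat >> h.py <<'E'
def wristj(z,j6):
    q=np.array(solve_ik([C[0],C[1],z],[np.pi,0,0.0])); q[5]=j6; return q
E
python3 - <<'E'
from h import *
bot.grip(0.45); p,o=lever(1.0,390); bot.movel(p,max_speed=200)
q=wristj(390,-2.95); print(q)
bot.grip(0.65)
bot.move_j(q); st()
bot.movel([*C,330],max_speed=150)
snap('wrist','w4.png')
h=bot.movel([*C,288],max_speed=100,threshold=10); print(h); s=st(); print(s['orientation'])
bot.grip(0.2,effort=40); s=st()
snap('scene','c4.png',(195,135,160,120,5)); snap('wrist','w4b.png')
E
```

```text
[-0.09563188  0.27411787  0.13520328  1.43188174  0.         -2.95      ]
t 9.81 tcp [547.9  21.3 390. ] F [-0.5  0.4 -0.3] j6 -2.949 op 0.65
False
t 10.97 tcp [548.   21.4 288.7] F [-0.9 -0.7  0.8] j6 -2.95 op 0.65
[-3.14143512e+00 -7.96501245e-04 -2.87246353e-01]
t 11.34 tcp [548.3  21.6 289.1] F [-0.4  1.4  5.6] j6 -2.95 op 0.31
```

View pics/w4.png

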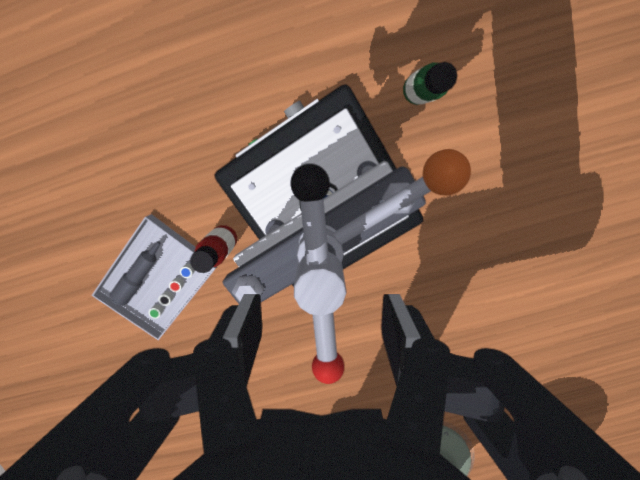

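View pics/w4b.png

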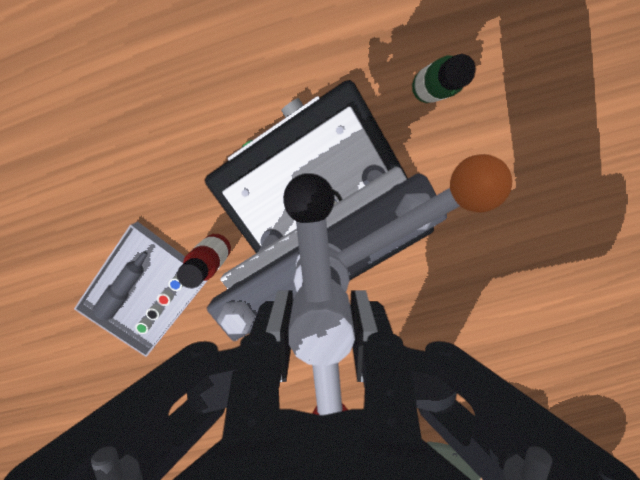

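View pics/c4.png

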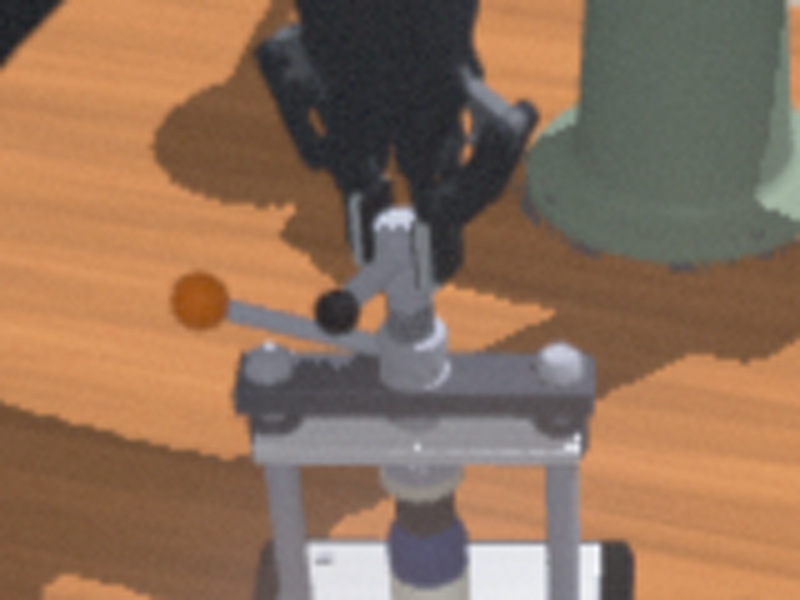

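```bash
python3 - <<'E'
from h import *
j0=-2.95
for d in [1.0,2.0,3.0]:
    bot.move_j(wristj(288-d*6/(2*np.pi),j0+d)); s=st(); print(s['wrist_torque'].round(2))
snap('wrist','w5.png'); snap('scene','c5.png',(195,135,160,120,5))
E
```

```text
t 12.38 tcp [547.9  21.2 288.1] F [-1.1  1.   7.1] j6 -1.95 op 0.31
[-0.01  0.39 -0.06]
t 13.32 tcp [547.4  21.4 287.1] F [-3.8  0.1  8.1] j6 -0.95 op 0.32
[ 0.2   0.77 -0.12]
t 14.27 tcp [547.3  21.9 286.2] F [-2.6  2.9  8.1] j6 0.05 op 0.31
[ 0.47  0.67 -0.12]
```

View pics/w5.png

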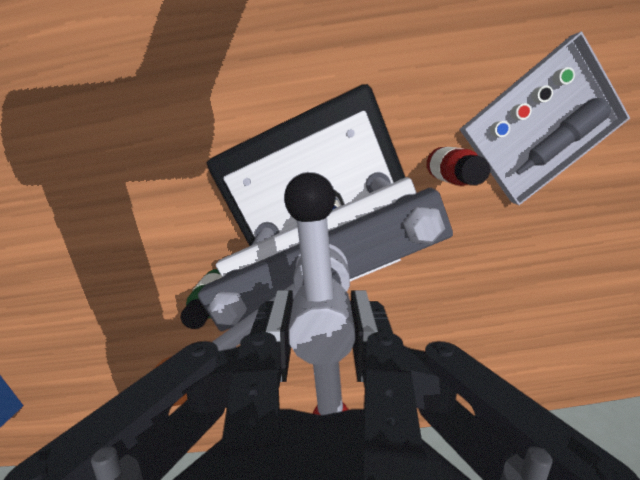

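View pics/c5.png

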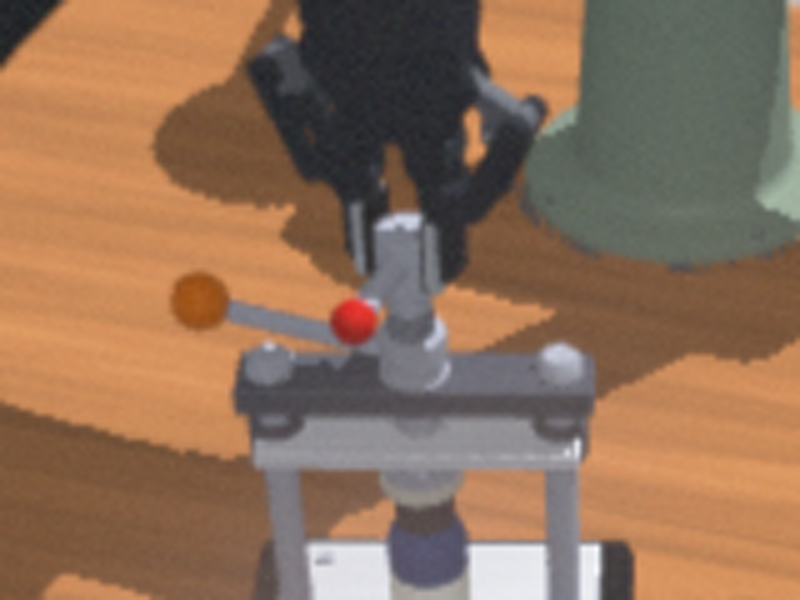

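```bash
python3 - <<'E'
from h import *
j0=-2.95
for d in [4.0,5.0,6.0]:
    bot.move_j(wristj(288-d*6/(2*np.pi),j0+d)); s=st(); print(s['wrist_torque'].round(2))
z=288-6*6/(2*np.pi)
bot.grip(0.65)
bot.movel([*C,z+45],max_speed=150)
snap('side','s6.png',(255,205,150,150,5)); snap('scene','c6.png',(195,155,160,120,5))
bot.move_j(wristj(z+45,-3.0)); st()
snap('wrist','w6.png')
E
```

```text
t 15.31 tcp [547.6  22.3 285.2] F [-2.7  3.1  8. ] j6 1.05 op 0.31
[ 0.66  0.59 -0.07]
t 16.25 tcp [548.1  22.3 284.3] F [-0.4  2.4  5.6] j6 2.05 op 0.32
[ 0.67  0.15 -0.1 ]
t 17.19 tcp [548.4  21.8 283.3] F [-0.1  2.2  5.2] j6 3.05 op 0.31
[ 0.37  0.   -0.1 ]
t 23.1 tcp [547.7  21.4 327.3] F [0.6 0.4 0.1] j6 -3.0 op 0.64
```

View pics/w6.png

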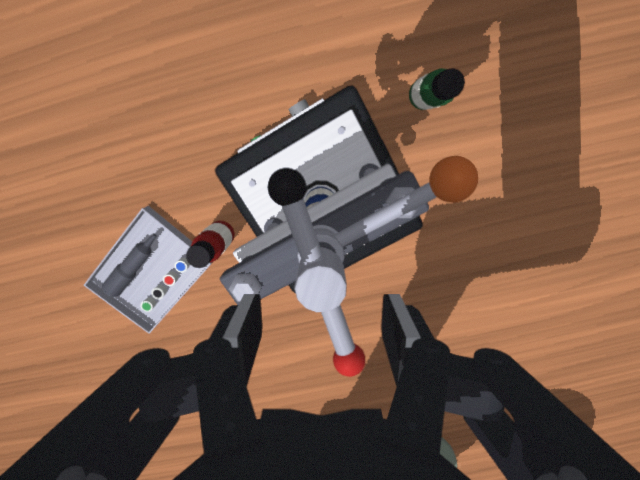

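View pics/s6.png

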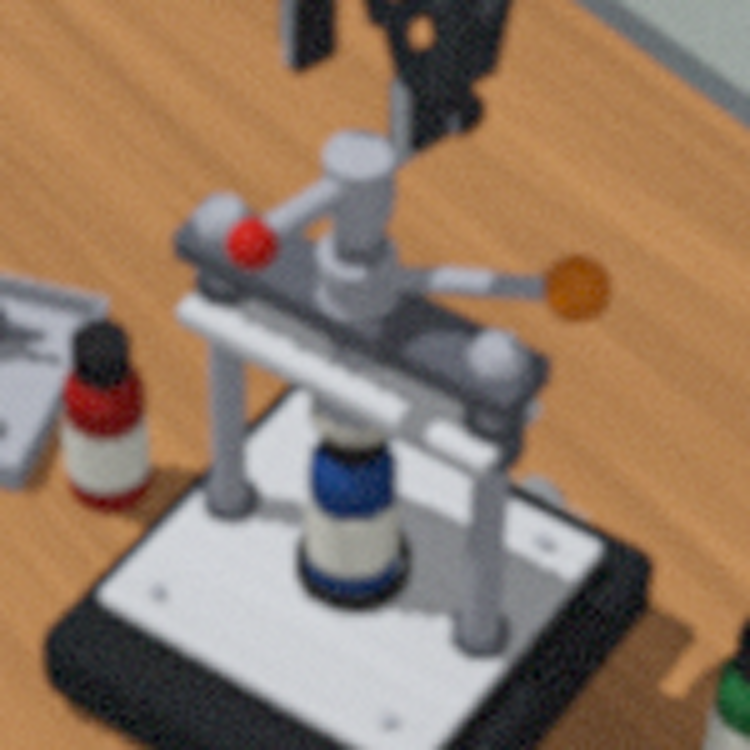

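View pics/c6.png

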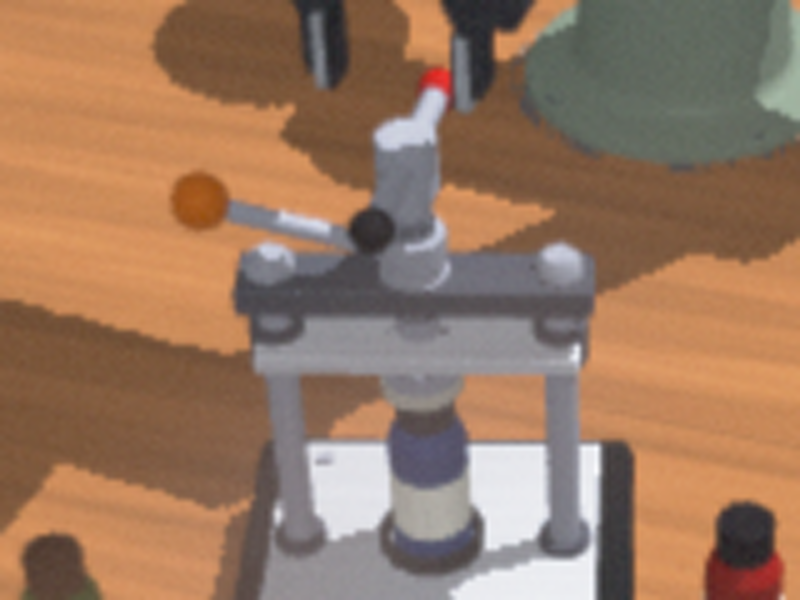

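```bash
python3 - <<'E'
from h import *
ims=[imaging.capture('scene').astype(float) for _ in range(4)]; s=np.mean(ims,0).astype(np.uint8); cv2.imwrite('pics/sc_now.png',s)
ims=[imaging.capture('side').astype(float) for _ in range(4)]; d=np.mean(ims,0).astype(np.uint8); cv2.imwrite('pics/sd_now.png',d)
def z(a,x,y,w,h,k): return cv2.resize(a[y:y+h,x:x+w],(w*k,h*k),interpolation=cv2.INTER_CUBIC)
a=cv2.imread('pics/scene0.png'); b=cv2.imread('pics/side0.png')
r1=np.hstack([z(a,262,212,33,45,12),z(s,262,212,33,45,12)])
cv2.imwrite('pics/cmp1.png',r1)
r2=np.hstack([z(b,308,265,33,45,12),z(d,308,265,33,45,12)])
cv2.imwrite('pics/cmp2.png',r2)
ms,md=cam('scene'),cam('side')
for zz in (166,172,178): print(zz,proj(ms,[*C,zz]),proj(md,[*C,zz]))
E
```

```text
166 [[279.38410424 232.40856419]] [[325.87915124 287.07373317]]
172 [[279.24874385 230.45468622]] [[325.91563971 285.0667621 ]]
178 [[279.11243637 228.4877081 ]] [[325.95235069 283.04533034]]
```

View pics/cmp1.png

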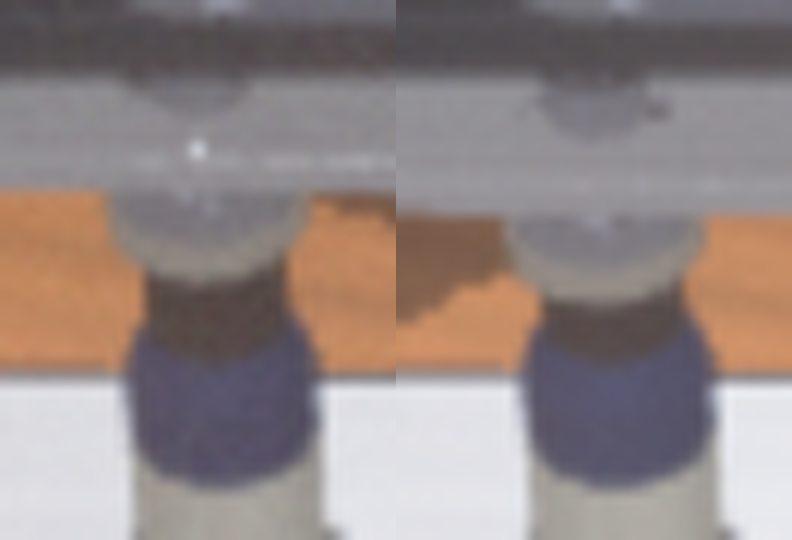

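View pics/cmp2.png

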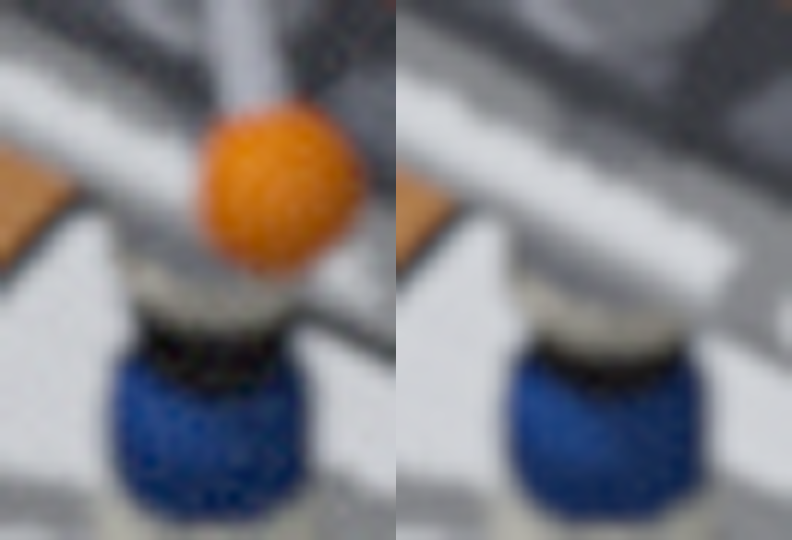

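```bash
python3 - <<'E'
from h import *
t=np.linspace(0,6.283,200)
for n,r0,r1 in (('scene',212+(283.5)/12-.5,212+304.5/12-.5),('side',265+332/12-.5,265+360/12-.5)):
    m=cam(n); print(n,r0,r1)
    f=lambda z,r=20:proj(m,np.c_[C[0]+r*np.cos(t),C[1]+r*np.sin(t),0*t+z])[:,1].max()
    print([(z,round(f(z),2)) for z in (164,166,168,170,172,174)], 'bottle shoulder/label?')
    # cap lower edge r14.5, ring
    print('platform ring r~22 z66', f(66,19.5))
E
```

```text
scene 235.125 236.875
[(164, np.float64(238.54)), (166, np.float64(237.88)), (168, np.float64(237.23)), (170, np.float64(236.58)), (172, np.float64(235.92)), (174, np.float64(235.27))] bottle shoulder/label?
platform ring r~22 z66 268.59759804960083
side 292.1666666666667 294.5
[(164, np.float64(294.94)), (166, np.float64(294.28)), (168, np.float64(293.61)), (170, np.float64(292.94)), (172, np.float64(292.27)), (174, np.float64(291.6))] bottle shoulder/label?
platform ring r~22 z66 325.47684455889873
```

```bash
python3 - <<'E'
from h import *
j0=-3.0; z=288-6*6/(2*np.pi)
bot.movel([*C,z],max_speed=120,threshold=12); st()
bot.grip(0.2,effort=40); s=st(); print(s['wrist_torque'].round(2))
for d in [.5,1.0,1.5,2.,2.5,3.1]:
    bot.move_j(wristj(z-d*6/(2*np.pi),j0+d)); s=st(); print(s['wrist_torque'].round(2))
def av(n): return np.mean([imaging.capture(n).astype(float) for _ in range(4)],0).astype(np.uint8)
s=av('scene');d=av('side'); cv2.imwrite('pics/sc_2.png',s); cv2.imwrite('pics/sd_2.png',d)
a=cv2.imread('pics/sc_now.png'); b=cv2.imread('pics/sd_now.png')
def zz(a,x,y,w,h,k): return cv2.resize(a[y:y+h,x:x+w],(w*k,h*k),interpolation=cv2.INTER_CUBIC)
cv2.imwrite('pics/cmp3.png',np.hstack([zz(a,262,212,33,45,12),zz(s,262,212,33,45,12)]))
cv2.imwrite('pics/cmp4.png',np.hstack([zz(b,308,265,33,45,12),zz(d,308,265,33,45,12)]))
snap('wrist','w7.png')
E
```

```text
t 24.07 tcp [547.7  21.4 282.5] F [-0.1 -0.3  0.1] j6 -3.0 op 0.65
t 24.44 tcp [548.4  21.6 283.5] F [-0.1  1.4  4.9] j6 -3.0 op 0.31
[ 0.21  0.05 -0.04]
t 24.99 tcp [548.2  21.3 282.9] F [-0.2  0.7  6.2] j6 -2.5 op 0.31
[ 0.04  0.2  -0.06]
t 25.54 tcp [547.9  21.2 282.5] F [-1.7  0.8  7.3] j6 -2.0 op 0.31
[-0.    0.47 -0.07]
t 26.09 tcp [547.6  21.2 282. ] F [-2.4 -0.1  7.6] j6 -1.5 op 0.31
[ 0.12  0.65 -0.14]
t 26.64 tcp [547.3  21.4 281.5] F [-3.3  0.8  8.7] j6 -1.0 op 0.31
[ 0.22  0.82 -0.11]
t 27.19 tcp [547.2  21.7 281. ] F [-3.5  1.1  8.7] j6 -0.5 op 0.31
[ 0.32  0.78 -0.07]
t 27.82 tcp [547.2  22.  280.5] F [-3.2  3.   8.7] j6 0.1 op 0.32
[ 0.57  0.81 -0.08]
```

View pics/cmp3.png

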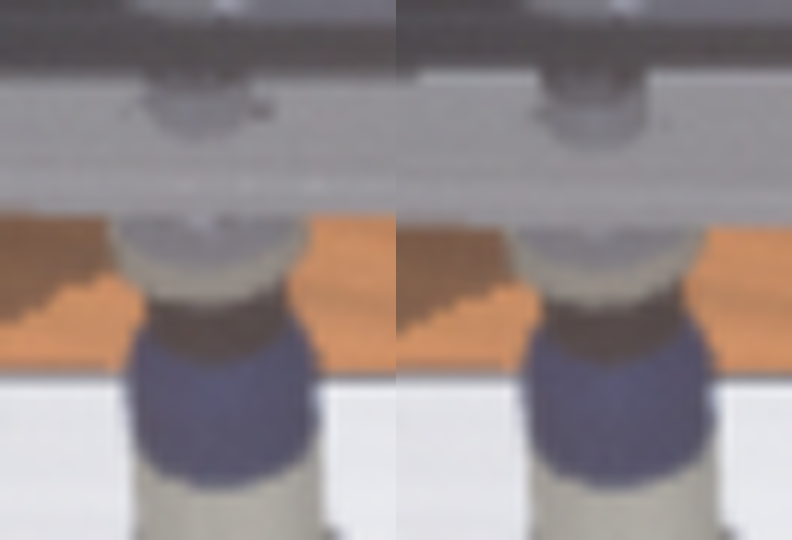

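View pics/cmp4.png

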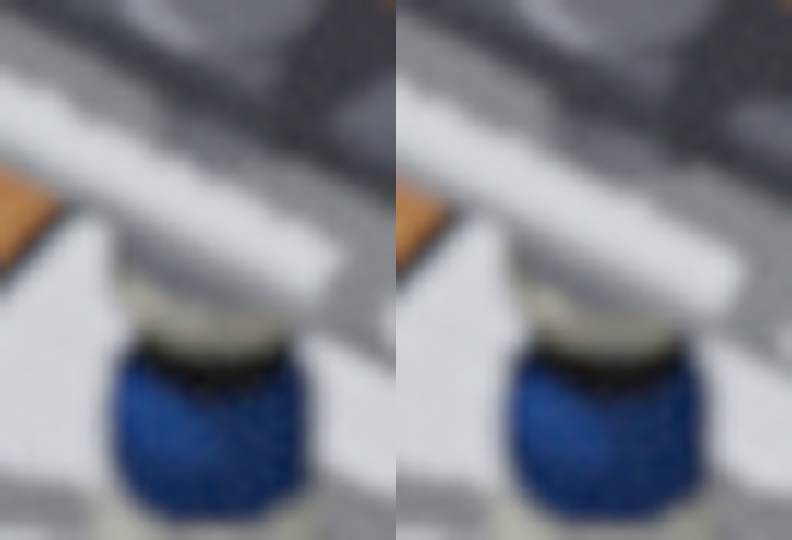

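View pics/w7.png

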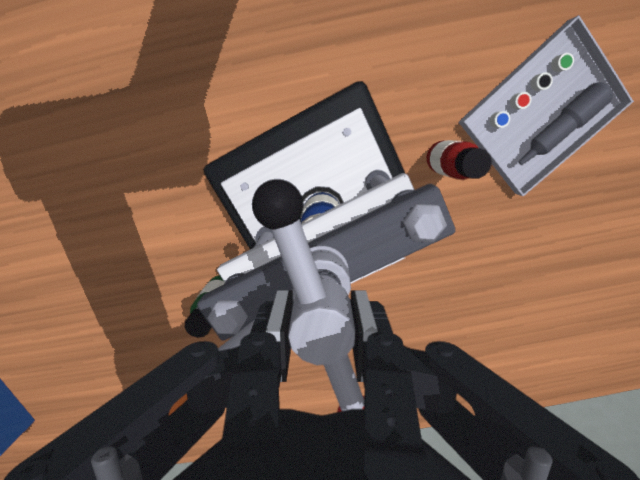

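```bash
python3 - <<'E'
import cv2,numpy as np
def shift(a,b,x0,x1,y0,y1):
    # 1D vertical shift of b rel. to a via profile matching with upsampling
    p=a[y0-8:y1+8,x0:x1].astype(float).mean((1,2)); ga=np.gradient(p)
    q=b[y0-8:y1+8,x0:x1].astype(float).mean((1,2)); gb=np.gradient(q)
    n=np.arange(len(ga)); best=[]
    ss=np.arange(-4,6,.02); w=slice(8,8+y1-y0)
    for s in ss:
        g=np.interp(n+s,n,gb)[w]; best.append(np.corrcoef(g,ga[w])[0,1])
    i=int(np.argmax(best)); return round(ss[i],2),round(best[i],3)
I={k:cv2.imread(f'pics/{f}.png') for k,f in dict(i0='scene0',i1='sc_now',i2='sc_2').items()}
for u,v in (('i0','i1'),('i1','i2'),('i0','i2')):
    print(u,v,'foot',shift(I[u],I[v],276,283,232,239),'plateR',shift(I[u],I[v],289,305,224,231),'bottle',shift(I[u],I[v],276,283,249,257))
D={k:cv2.imread(f'pics/{f}.png') for k,f in dict(i0='side0',i1='sd_now',i2='sd_2').items()}
for u,v in (('i0','i1'),('i1','i2'),('i0','i2')):
    print(u,v,'side foot',shift(D[u],D[v],322,328,289,297),'bottle',shift(D[u],D[v],320,328,304,312))
E
```

```text
i0 i1 foot (np.float64(1.82), np.float64(0.998)) plateR (np.float64(2.18), np.float64(0.982)) bottle (np.float64(-0.02), np.float64(1.0))
i1 i2 foot (np.float64(0.12), np.float64(0.997)) plateR (np.float64(0.96), np.float64(0.997)) bottle (np.float64(-0.02), np.float64(1.0))
i0 i2 foot (np.float64(1.94), np.float64(0.999)) plateR (np.float64(3.04), np.float64(0.969)) bottle (np.float64(-0.04), np.float64(1.0))
i0 i1 side foot (np.float64(1.86), np.float64(0.986)) bottle (np.float64(-0.02), np.float64(0.999))
i1 i2 side foot (np.float64(0.1), np.float64(0.979)) bottle (np.float64(0.02), np.float64(1.0))
i0 i2 side foot (np.float64(1.94), np.float64(0.984)) bottle (np.float64(0.02), np.float64(1.0))
```

```bash
python3 - <<'E'
from h import *
bot.grip(0.65); p=bot.get_state()['tcp_pos']; bot.movel([p[0],p[1],390],max_speed=200)
bot.grip(0.42)
bot.move_ptp(*lever(1.0,370)); st()
bot.movel(lever(1.0,266)[0],max_speed=120,threshold=12); st()
bot.grip(0.30,effort=30); st()
for th in [.8,.6,.4,.25,.12]:
    p,o=lever(th,266); bot.movel(p,rot=o,max_speed=70); st()
p,o=lever(-0.12,266); print(bot.movel(p,rot=o,max_speed=40,threshold=30)); s=st()
q=s['tcp_pos'][:2]-C; print('th',np.arctan2(q[1],q[0])-YAW+2.45)
snap('scene','c8.png',(195,135,160,120,5)); snap('wrist','w8.png')
E
```

```text
t 31.67 tcp [583.4 -63.3 370. ] F [0.8 0.5 0.1] j6 -2.203 op 0.42
t 32.68 tcp [583.9 -63.5 266.8] F [ 0.2 -0.1  0. ] j6 -2.204 op 0.42
t 32.95 tcp [583.5 -63.7 266.8] F [-0.8 -1.2  0.9] j6 -2.204 op 0.3
t 33.36 tcp [566.8 -68.8 266.6] F [2.1 0.9 2.4] j6 -2.022 op 0.3
t 33.77 tcp [548.1 -70.8 266.4] F [2.  0.  2.8] j6 -1.834 op 0.3
t 34.17 tcp [529.6 -68.9 266.1] F [ 2.1 -0.3  3. ] j6 -1.64 op 0.3
t 34.52 tcp [516.2 -65.2 266. ] F [ 3.  -1.   3.1] j6 -1.49 op 0.3
t 34.84 tcp [505.3 -60.4 266. ] F [ 1.  -1.8  2.3] j6 -1.357 op 0.3
True
t 35.33 tcp [495.9 -53.7 266.8] F [ 3.7 -2.9  1.9] j6 -1.132 op 0.3
th -0.0022687767768423406
```

View pics/w8.png

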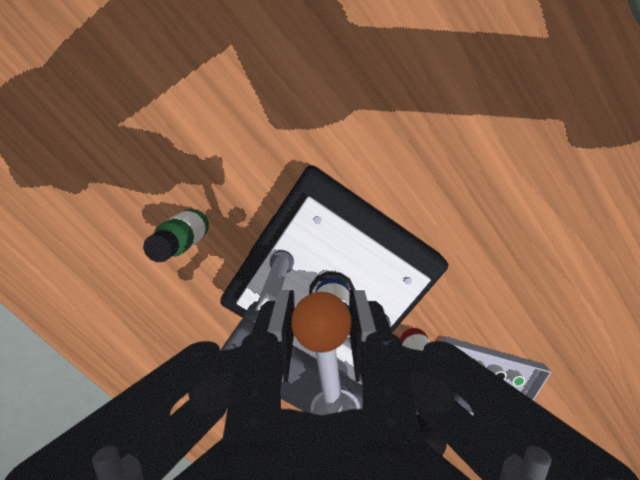

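View pics/c8.png

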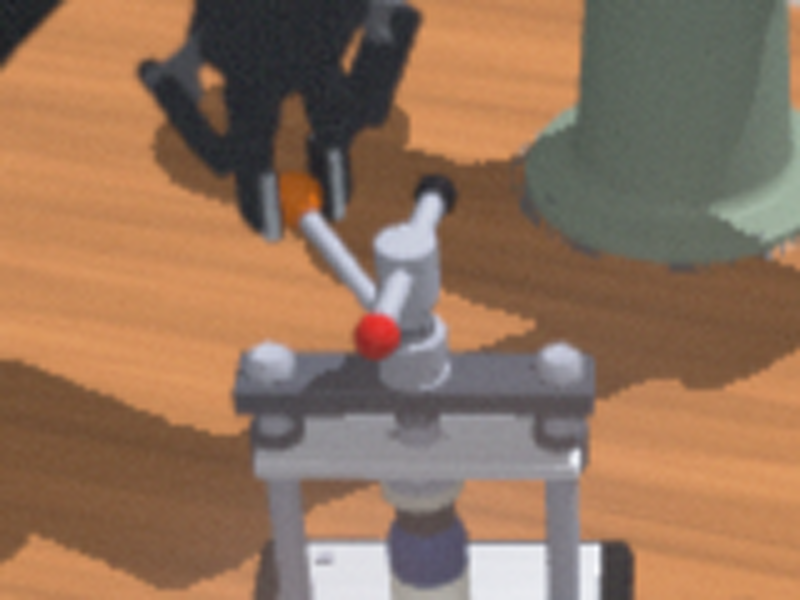

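```bash
python3 - <<'E'
from h import *
p=bot.get_state()['tcp_pos']
bot.grip(0.42); bot.movel([p[0],p[1],400],max_speed=200)
bot.move_ptp([300,-330,400],[np.pi,0,-1.5]); bot.dwell(0.3); st()
def av(n): return np.mean([imaging.capture(n).astype(float) for _ in range(4)],0).astype(np.uint8)
s=av('scene');d=av('side'); cv2.imwrite('pics/sc_3.png',s); cv2.imwrite('pics/sd_3.png',d)
def zz(a,x,y,w,h,k): return cv2.resize(a[y:y+h,x:x+w],(w*k,h*k),interpolation=cv2.INTER_CUBIC)
cv2.imwrite('pics/f1.png',zz(s,195,155,160,120,5)); cv2.imwrite('pics/f2.png',zz(d,255,215,160,120,5))
cv2.imwrite('pics/diff.png',np.hstack([cv2.absdiff(s,cv2.imread('pics/scene0.png'))[150:320,190:450]*2,cv2.absdiff(d,cv2.imread('pics/side0.png'))[210:380,190:450]*2]))
E
```

```text
t 38.17 tcp [ 300.4 -329.7  400. ] F [-0.8 -0.2  0.2] j6 -2.64 op 0.42
```

View pics/f1.png

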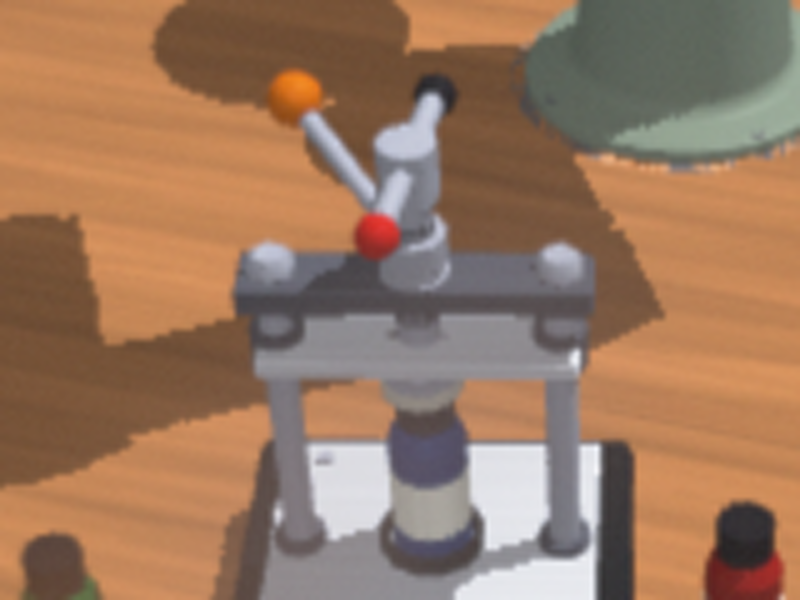

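View pics/f2.png

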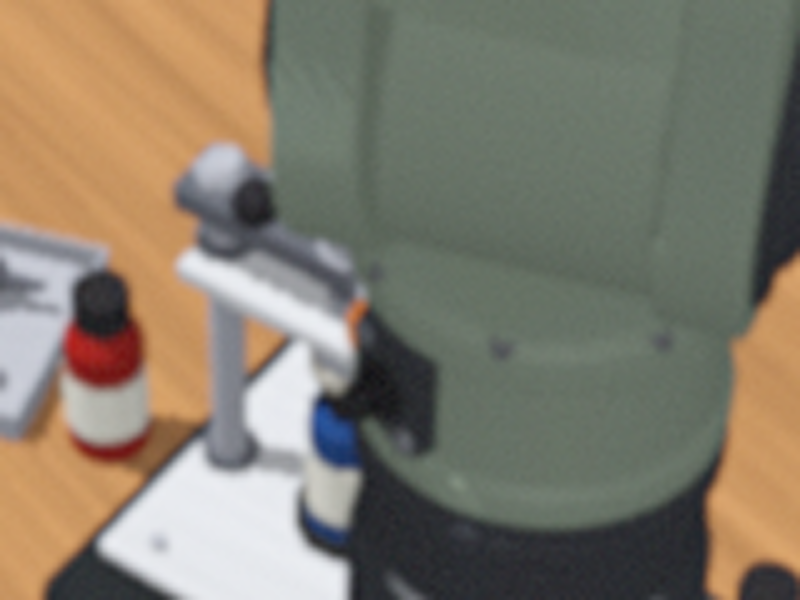

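View pics/diff.png

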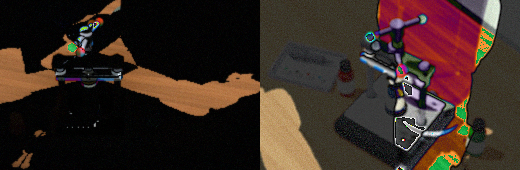

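```bash
python3 - <<'E'
import cv2,numpy as np
def shift(a,b,x0,x1,y0,y1):
    ga,gb=[np.gradient(i[y0-8:y1+8,x0:x1].astype(float).mean((1,2))) for i in (a,b)]
    n=np.arange(len(ga)); w=slice(8,8+y1-y0); ss=np.arange(-4,6,.02)
    c=[np.corrcoef(np.interp(n+s,n,gb)[w],ga[w])[0,1] for s in ss]; i=int(np.argmax(c)); return round(ss[i],2),round(c[i],3)
a=cv2.imread('pics/sc_2.png'); b=cv2.imread('pics/sc_3.png'); o=cv2.imread('pics/scene0.png')
for u in (a,o): print('foot',shift(u,b,276,283,232,239),'plate',shift(u,b,289,305,224,231),'bottle',shift(u,b,276,283,249,257),'lever ball',shift(u,b,250,258,170,180))
E
python3 -c "
from h import *
bot.sign_off(); st()"
```

```text
foot (np.float64(0.02), np.float64(1.0)) plate (np.float64(-0.04), np.float64(0.999)) bottle (np.float64(0.02), np.float64(1.0)) lever ball (np.float64(-3.98), np.float64(0.471))
foot (np.float64(1.96), np.float64(0.999)) plate (np.float64(3.04), np.float64(0.968)) bottle (np.float64(0.0), np.float64(1.0)) lever ball (np.float64(0.0), np.float64(0.997))
the job is handed in; nothing more can be done
the job is handed in; nothing more can be done
```

The ink bottle is clamped and the lock nut is tight again; I handed the job in at about 38 s. I don't have a verdict, because sign-off reports none.

**What I did:**
- I swung the lever 1.0 rad anticlockwise.
- I gripped the screw head and wound it 9.1 rad clockwise in two strokes. The foot met the cap after about 6 rad, so that is about half a turn past first touch.
- I swung the lever back clockwise to its hard stop. The push ended on its 30 N threshold at about 0.00 rad.

**Last checks, from the scene camera:**
- **Lever:** the ball is back at its starting pixel position.
- **Spring:** the foot stayed on the cap while the clamp plate went down about 3 mm more, so the spring is compressed by roughly 2.6 mm. Cruder readings off the enlarged pictures gave up to 3.8 mm. Either is inside the 0.8 to 5.5 mm band.
- **After tightening:** the foot and plate did not move (0.04 px or less).
- **Bottle, spare bottles and tray:** the clamped bottle's image did not shift vertically, and the before-and-after picture shows no sign that the spare bottles or tray moved.

The arm hid much of the shaker and the green bottle from the side camera in the final picture, so these last checks rest on the scene camera alone. No check failed.

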